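Raise the lampshade on its screw jack and back the crank off a quarter turn

ROBOT

A 6-joint arm with a two-finger parallel gripper is mounted at the origin on the work surface. World frame = base frame: x ahead of the robot, y to its left, z up, the work surface at z = 0. Lengths are in m, angles in rad, forces in N, time in s.
With the tool pointing down it reaches from about 0.325 to 0.875 m from the base axis. Payload 4.4 kg.
Tool frame: the origin (TCP) lies at the very end of the fingers, on their centre line; the grasp point (between the pads) lies 19 mm behind it; y points along the fingers, x is the direction in which the jaws open and shut, and the axes are right-handed (so a half turn about y gives the same grasp; the last joint's range is limited). The gripper opens to 85 mm and grips with 20 to 120 N. Pads are 22 mm wide; open, the fingers measure 114 mm over their backs; the gripper's body (76 mm by 85 mm) begins 54 mm behind the grasp point. The pads swing forward as they close: fully open they stand 13 mm farther back than shut.
Start: joints at [-1.266, 0.207, 1.542, -0, 1.393, -0.15], TCP at [0.253, -0.516, 0.231] pointing down, gripper open.
Joint ranges: [-2.73, 2.73], [-0.86, 2.22], [0.23, 2.46], [-1.11, 4.25], [0.08, 2.63], [-2.82, 2.82]. Speed limits (rad/s): [2.79, 2.79, 3.14, 3.14, 3.14, 3.14].

INTERFACE

Orientations are given as a unit quaternion [w, x, y, z].
In Python, from station import monitor, vision, env, spotter gives the robot as it stands.
- The arm moves only by the shell command python3 -m crank 'ROWS' [OPENING] [FORCE]. ROWS is a JSON object of lists of equal length, an entry for each row: "translation": the shift along the tool's x, y, z normalised to -1 to 1, where 1 is 0.6 m, a list of three; "turn": the turn, a rotation vector about the tool's x, y, z normalised to -1 to 1, where 1 is 60 degrees, a list of three. A call has 1 to 20 rows; each row shifts and turns the commanded pose from where the row before left it, along the tool's axes as they then stand; what a row does not reach is not made up. A row lasts 1/12 s, in which the tool goes at most 41.7 mm and 7.16 degrees, less where a joint would pass 70% of its speed; a pose out of reach is approached as far as the arm can. A call with a number of a shift or a turn outside -1 to 1 is refused whole. A call with a gripper value outside its range is refused whole. OPENING is the opening, from 0 (shut) to 1 (fully open), set as the call begins (- or left out, the last holds). The fingers move at their own pace and stop on an object; FORCE is the grip in N (left out, the last holds). Time passes only in rows, so rows that do not move let the fingers close. It gives the time, the measured TCP pose, the force and the opening at its end, in the units of the state.
- monitor.get_state(): the state, without advancing time (a new reading comes with each control period).
- vision.read_camera(name): name is "side" or "top"; returns a dict with "image" (480x640x3 uint8, blue, green, red), "z_map" (480x640 float32, m along the optical axis (not along the pixel's ray), 0 where there is no reading), "fovy" (degrees; the focal length in pixels is half the picture's height over the tangent of half this angle, whatever the lens; pixels are square), "cx", "cy" (the principal point, pixels), "dist_coeffs" ([k1, k2, p1, p2, k3] as OpenCV has them; the pictures are not rectified), "R" (3x3) and "t" (3): a world point X has camera coordinates R X + t. Camera axes: x right, y down, z forward; pixel columns grow to the right and rows downward; lengths in m; the calibration is good to about 2 mm. A picture is of the moment at which its call begins.
- env.close_job(): hands the job in, once; it reports no verdict.
Trained networks look in the newest picture that a camera, given by its name, has taken for a name from the list of things; names that differ only in an ending like _2 or _b are one class to them, and where a whole thing is asked for, a point or a joint stands for the part that bears it (a point fixed in the world has none). Each returns a list of dicts, best first, with "score" (0 to 1); they miss things now and then, are a little off and sometimes report something else, mostly with a low value. They report only what shows in the picture. A call takes as long as a camera call.
- spotter.cut_out(camera, thing): "mask" (480x640 bool, what is visible of it) and "rect" ([left, top, right, bottom] in pixels, round what is visible of it).
The state is a dict: "time": time; "q": joint angles; "dq": joint speeds; "joint_efforts": joint torques, N m; "position": TCP position; "tcp_rot": TCP orientation; "wrist_force": force on the tool from outside, world axes, zero at the start; "wrist_torque": the same for the moment, N m; "grip_width": finger opening in m.
Only numpy, scipy, OpenCV 4.12 (cv2) and the standard library are available. Lean on these libraries where they do the work, as an engineer would, in place of code of your own. Each camera call takes 0.05 s, during which the arm holds its last target.

TASK

Two small screw jacks stand on the stained-glass bench. On the one that carries the leaded-glass lampshade, crank the handwheel clockwise (seen from above) until it comes up against its stop, then back it off a quarter turn so that the screw does not jam, and let go. Leave the empty jack's crank where it is.

Things in the scene. Friction and masses are not known exactly. Their poses are not given: they have to be found in the camera images.
- shade_crank (a joint): angle of the handwheel of the jack that carries the lampshade, in rad. It grows as the wheel turns clockwise seen from above, which raises the shade by 12 mm a turn. The hard stop is at 12.57; at the start the wheel is 1.0 to 1.7 turns short of it. Turning takes about 2 to 4 N at the handle; the wheel stays where it is left, and at the stop the force rises steeply.
- shade_axis (a point): point on the vertical axis of that handwheel, at the mid-height of its handle, 126 mm above the table. The wheel is a dark steel ring of 134 mm outside diameter with three thin spokes, lying level; its rim's top is 93 mm above the table and the top of its hub nut 102 mm. It does not move up or down as it turns. The lampshade (170 mm wide at the foot, up to about 250 mm above the table) stands 245 mm from this axis on the side away from the robot.
- shade_handle (a point): centre (half-way up) of the black handle of that handwheel: an upright plain round bar 20 mm across standing on the rim, 60 mm from the wheel's axis, from 94 to 158 mm above the table. The handle spins freely on its own pin, so that it can be pinched from above and carried round in a circle without turning the hand.
- spare_handle (a point): centre of the same kind of handle on the other, empty jack (a bare metal disc on its column, no lampshade). Otherwise both jacks are alike. To be left alone.

How it is judged:
By the outcome, as a careful person would: the job done as asked, in the order asked, and still so for the second after the job is handed in, with the robot touching nothing.
It also fails if it takes over 58 s, if anything falls off the work surface, if the arm or the gripper's body presses on something with over 40 N, if the wrist force passes 120 N, or if a joint passes its speed limit or range.

## Working session

There is one attempt and no reset: what is moved stays moved. The work goes in short steps, Python scripts to look and compute and a shell command to move; the robot and the scene stay as the last step left them, time stands still between calls to the robot, and variables do not carry over. Pictures are saved under pics/ and viewed, and the job is handed in when it is done.

```bash
mkdir -p pics; ls; python3 - <<'E'
from station import monitor, vision, env, spotter
import cv2, numpy as np
print(monitor.get_state())
for c in ("top","side"):
    d=vision.read_camera(c); cv2.imwrite(f"pics/{c}0.png",d["image"])
    print(c,{k:d[k] for k in("fovy","cx","cy","dist_coeffs","R","t")})
    for th in("shade_handle","shade_crank","spare_handle"):
        for r in spotter.cut_out(c,th): print(th,r["score"],r["rect"])
E
```

```text
pics
{'time': 0.0, 'q': array([-1.26549565e+00,  2.07446332e-01,  1.54300473e+00, -3.62807243e-05,
        1.39350578e+00, -1.50499138e-01]), 'dq': array([-0.00030956,  0.00113146,  0.00100717, -0.0017609 , -0.00011704,
        0.00113224]), 'joint_efforts': array([-1.04469149e-03, -3.83038652e+01, -2.91598195e+01, -4.49062591e-04,
        1.04709851e-02,  9.88810399e-06]), 'position': array([ 0.25284528, -0.51555049,  0.23008675]), 'tcp_rot': array([ 0.6005724 , -0.59950443,  0.37474639, -0.37346001]), 'wrist_force': array([-0.12989642,  0.24206272,  0.78008319]), 'wrist_torque': array([-0.04050737, -0.032827  ,  0.06266768]), 'grip_width': 0.08573199346608167}
top {'fovy': 51.823055879781926, 'cx': 326.4023470619976, 'cy': 233.73330650577967, 'dist_coeffs': array([-0.13216418,  0.        ,  0.        ,  0.        ,  0.        ]), 'R': array([[ 0.02023563, -0.99966922,  0.01587378],
       [-0.99372041, -0.02185772, -0.109736  ],
       [ 0.11004666, -0.01355353, -0.99383401]]), 't': array([-0.01040323,  0.59265208,  0.91338572])}
shade_handle 0.96 [415.8, 256.6, 485.8, 332.1]
spare_handle 0.56 [182.7, 233.9, 257.4, 310.9]
side {'fovy': 46.550902524431535, 'cx': 315.25083355899903, 'cy': 240.4646414290414, 'dist_coeffs': array([-0.07573906,  0.        ,  0.        ,  0.        ,  0.        ]), 'R': array([[-0.99973066, -0.01710807, -0.01568168],
       [-0.00418418,  0.79750519, -0.60329758],
       [ 0.02282748, -0.60306947, -0.79736197]]), 't': array([0.57786655, 0.07214261, 0.89099381])}
shade_crank 0.77 [332.3, 121.7, 411.2, 177.2]
spare_handle 0.85 [308.9, 316.1, 411.0, 420.3]
spare_handle 0.15 [333.1, 119.5, 412.0, 175.6]
```

View pics/top0.png

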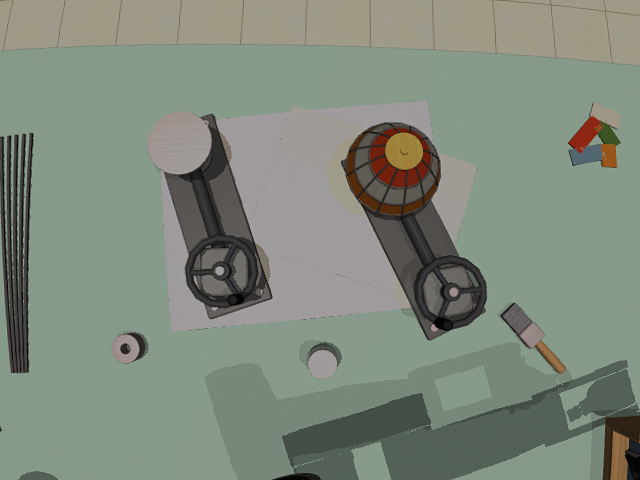

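View pics/side0.png

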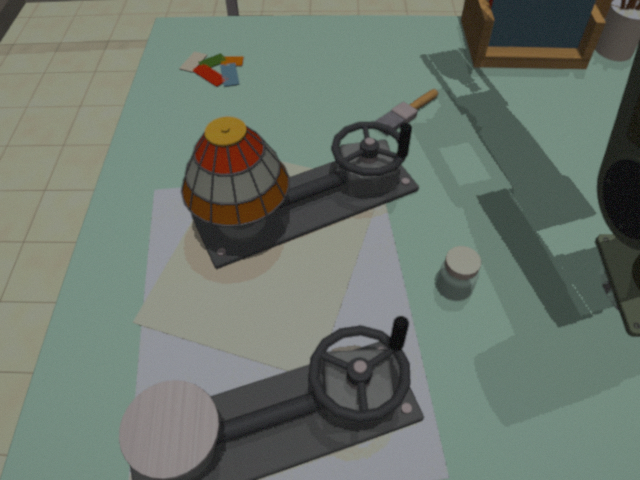

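The top view shows the shade jack's hub at about (453,292) and its handle at (443,323). In the side view the hub is at (369,143) and the handle runs from (405,127) to (405,158). The spare jack's hub is at (221,270) in the top view.

```bash
cat > h.py <<'E'
from station import monitor, vision, env, spotter
import cv2, numpy as np
from scipy.optimize import least_squares
from scipy.spatial.transform import Rotation as Ro
def cloud(d):
    f=240/np.tan(np.radians(d["fovy"]/2)); K=np.array([[f,0,d["cx"]],[0,f,d["cy"]],[0,0,1]])
    v,u=np.mgrid[0:480,0:640]
    n=cv2.undistortPoints(np.stack([u,v],-1).reshape(-1,1,2).astype(np.float64),K,d["dist_coeffs"]).reshape(480,640,2)
    z=d["z_map"][...,None]; P=np.concatenate([n*z,z],-1)
    X=(P-d["t"])@d["R"]; X[d["z_map"]<=0]=np.nan
    rays=np.concatenate([n,np.ones((480,640,1))],-1)@d["R"]; C=-d["R"].T@d["t"]
    return X,rays,C
def onplane(rays,C,u,v,z):
    r=rays[v,u]; return C+r*(z-C[2])/r[2]
def wheel(X,c0):
    r=np.linalg.norm(X[...,:2]-c0,axis=-1)
    m=(r>.048)&(r<.08)&(X[...,2]>.083)&(X[...,2]<.099); p=X[m][:,:2]
    s=least_squares(lambda a:np.hypot(*(p-a[:2]).T)-a[2],[*c0,.06],loss="soft_l1",f_scale=.003)
    h=X[(r<.085)&(X[...,2]>.11)&(X[...,2]<.17)]
    return s.x,len(p),h
E
python3 - <<'E'
from h import *
for c,hub,han in(("top",(453,292),(443,323)),("side",(369,143),(405,127))):
    d=vision.read_camera(c);X,ra,C=cloud(d)
    a=onplane(ra,C,*hub,.102);b=onplane(ra,C,*han,.158)
    print(c,"hub",a,"hubdepth",X[hub[1],hub[0]],"handle top",b,X[han[1],han[0]])
    s,n,h=wheel(X,a[:2]); print("fit",s,n,"handle pts",len(h),h.mean(0) if len(h) else 0, h.min(0),h.max(0))
    v=h.mean(0)[:2]-s[:2];print("r",np.hypot(*v),"ang",np.degrees(np.arctan2(v[1],v[0])))
s=monitor.get_state();q=s["tcp_rot"];print(Ro.from_quat(q,scalar_first=True).as_matrix().round(3))
E
```

```text
top hub [ 0.48585448 -0.2240169   0.102     ] hubdepth [ 0.48584943 -0.22445256  0.10041206] handle top [ 0.4346853  -0.19189138  0.158     ] [ 0.43459523 -0.19223675  0.15663912]
fit [ 0.48628929 -0.22248853  0.05895517] 1477 handle pts 177 [ 0.43263379 -0.19652443  0.14711804] [ 0.42278343 -0.20808193  0.11085246] [ 0.44204488 -0.19031517  0.16083988]
r 0.059607440707972026 ang 154.17748199983453
side hub [ 0.48801725 -0.22026334  0.102     ] hubdepth [ 0.48817127 -0.21869363  0.10346156] handle top [ 0.43429646 -0.19787581  0.158     ] [ 0.43439708 -0.19731506  0.15849344]
fit [ 0.48756956 -0.22078206  0.05891176] 1309 handle pts 322 [ 0.4339898  -0.1951326   0.13901307] [ 0.42385607 -0.20769338  0.11036277] [ 0.4430834  -0.18912772  0.16150539]
r 0.059402742596299886 ang 154.41883440445918
[[ 0.44  -0.     0.898]
 [-0.898  0.     0.44 ]
 [-0.    -1.    -0.   ]]
```

```bash
python3 -m crank '{"translation":[[-0.029,0,0.042],[-0.029,0,0.042],[-0.029,0,0.042],[-0.029,0,0.042],[-0.029,0,0.042],[-0.029,0,0.042],[-0.029,0,0.042],[-0.029,0,0.042],[-0.029,0,0.042],[-0.029,0,0.042],[-0.029,0,0.042],[-0.029,0,0.042],[0,0,0],[0,0,0]],"turn":[[0,0,0],[0,0,0],[0,0,0],[0,0,0],[0,0,0],[0,0,0],[0,0,0],[0,0,0],[0,0,0],[0,0,0],[0,0,0],[0,0,0],[0,0,0],[0,0,0]]}' 1 40
cat >> h.py <<'E'
AX=np.array([.487,-.2216]); 
def tool(d):
    s=monitor.get_state();M=Ro.from_quat(s["tcp_rot"],scalar_first=True).as_matrix()
    return M.T@np.asarray(d)/.6
E
python3 - <<'E'
from h import *
s=monitor.get_state();p=s["position"]
print(s["time"],p,s["q"],s["wrist_force"],s["grip_width"])
print(tool(np.array([.4329,-.1956,.111])-p))
E
```

```text
time: 1.67
position: [0.4332, -0.1945, 0.2314]
tcp_rot: [-0.601, 0.601, -0.373, 0.373]
wrist_force: [-0.5, -0.8, -0.2]
grip_width: 0.0854
1.6667 [ 0.43322824 -0.19453623  0.23143732] [-6.04355182e-01 -9.96020142e-03  1.77812639e+00 -3.34999154e-04
  1.37306279e+00  5.07210208e-01] [-0.46497487 -0.79534689 -0.22054241] 0.08539998290722084
[ 0.00125085  0.20072963 -0.00125417]
```

```bash
python3 -m crank '{"translation":[[0.001,0.03,-0.001],[0,0.03,0],[0,0.03,0],[0,0.03,0],[0,0.03,0],[0,0.03,0],[0,0.02,0],[0,0,0]],"turn":[[0,0,0],[0,0,0],[0,0,0],[0,0,0],[0,0,0],[0,0,0],[0,0,0],[0,0,0]]}' 1 40
python3 - <<'E'
from h import *
d=vision.read_camera("side"); cv2.imwrite("pics/side1.png",d["image"][60:300,200:520].repeat(2,0).repeat(2,1))
print(monitor.get_state()["wrist_force"])
E
```

```text
time: 2.33
position: [0.4298, -0.1964, 0.1084]
tcp_rot: [-0.6, 0.6, -0.377, 0.372]
wrist_force: [-0.4, 0.8, -0.6]
grip_width: 0.0855
[ 0.49096788 -0.00257196 -0.82433492]
```

View pics/side1.png

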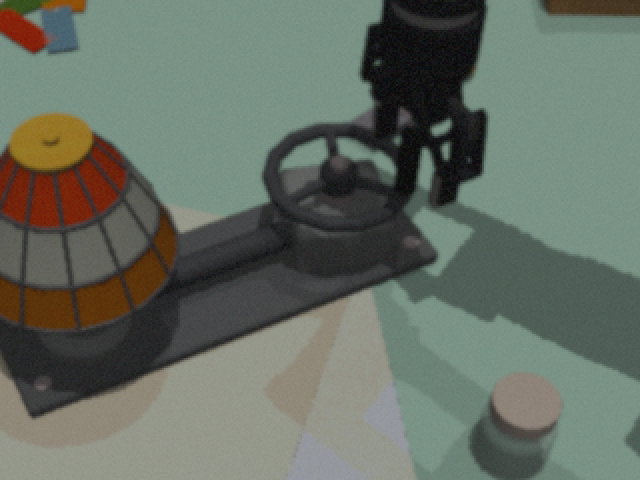

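The fingers straddle the handle, which sits at about crop (408,160), and nothing is pressing. Next I close on it.

```bash
python3 -m crank '{"translation":[[0,0,0],[0,0,0],[0,0,0],[0,0,0],[0,0,0],[0,0,0],[0,0,0],[0,0,0],[0,0,0],[0,0,0],[0,0,0],[0,0,0]],"turn":[[0,0,0],[0,0,0],[0,0,0],[0,0,0],[0,0,0],[0,0,0],[0,0,0],[0,0,0],[0,0,0],[0,0,0],[0,0,0],[0,0,0]]}' 0 50
python3 - <<'E'
from h import *
d=vision.read_camera("top"); cv2.imwrite("pics/top1.png",d["image"][180:420,300:620].repeat(2,0).repeat(2,1))
s=monitor.get_state();print(s["position"],s["wrist_force"],s["grip_width"])
v=s["position"][:2]-AX;print(np.hypot(*v),np.degrees(np.arctan2(v[1],v[0])))
print(Ro.from_quat(s["tcp_rot"],scalar_first=True).as_matrix().round(3))
E
```

```text
time: 3.38
position: [0.434, -0.1978, 0.1125]
tcp_rot: [-0.6, 0.6, -0.373, 0.376]
wrist_force: [2.9, -4.1, 3.6]
grip_width: 0.0185
[ 0.43393461 -0.19776192  0.11252624] [ 1.93544154 -3.23556906  4.04106534] 0.01886477376550476
0.058173793484732554 155.809387150089
[[ 0.44   0.003  0.898]
 [-0.898 -0.003  0.44 ]
 [ 0.004 -1.     0.002]]
```

View pics/top1.png

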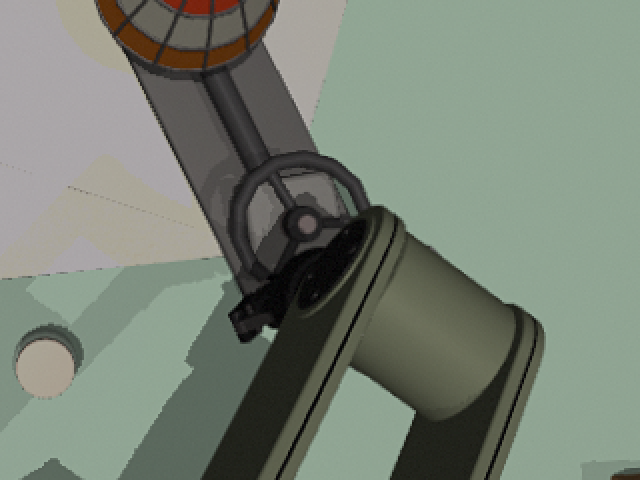

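Gripped: the opening is 19 mm, matching the bar. Next I work out circle rows in tool axes.

```bash
cat >> h.py <<'E'
def arc(th0,step,n,r=.060,dx=(0,0)):
    # rows (x,0,z) cw from world angle th0 (deg); dx: extra world shift spread over the rows
    th=np.radians(th0-step*np.arange(n+1)); a=th-np.radians(26.1)
    e=np.array([.44*dx[0]-.898*dx[1], .898*dx[0]+.44*dx[1]])[None]*np.linspace(0,1,n+1)[:,None]
    P=np.stack([-np.sin(a),np.cos(a)],1)*r+e
    c=np.round((P-P[0])/.6,3); d=np.diff(c,axis=0)
    print(str([[round(x,3),0,round(z,3)] for x,z in d]).replace(" ",""))
def st(ax=None):
    ax=AX if ax is None else ax
    s=monitor.get_state();v=s["position"][:2]-ax
    f=s["wrist_force"]; rr=v/np.hypot(*v); t=np.array([rr[1],-rr[0]])
    print("t",round(s["time"],2),"pos",s["position"].round(4),"r",round(np.hypot(*v),4),"ang",round(np.degrees(np.arctan2(v[1],v[0])),1),"f",f.round(1),"f_rad",round(f[:2]@rr,1),"f_tan",round(f[:2]@t,1),"w",round(s["grip_width"],4))
E
python3 -c "
from h import *
arc(155,10,9)"
```

```text
[[np.float64(-0.01),0,np.float64(0.014)],[np.float64(-0.007),0,np.float64(0.016)],[np.float64(-0.004),0,np.float64(0.017)],[np.float64(-0.001),0,np.float64(0.018)],[np.float64(0.002),0,np.float64(0.017)],[np.float64(0.005),0,np.float64(0.017)],[np.float64(0.007),0,np.float64(0.015)],[np.float64(0.01),0,np.float64(0.015)],[np.float64(0.013),0,np.float64(0.012)]]
```

```bash
sed -i 's/round(x,3),0,round(z,3)/round(float(x),3),0,round(float(z),3)/' h.py
python3 -m crank '{"translation":[[-0.01,0,0.014],[-0.007,0,0.016],[-0.004,0,0.017],[-0.001,0,0.018],[0.002,0,0.017],[0.005,0,0.017],[0.007,0,0.015],[0.01,0,0.015],[0.013,0,0.012]],"turn":[[0,0,0],[0,0,0],[0,0,0],[0,0,0],[0,0,0],[0,0,0],[0,0,0],[0,0,0],[0,0,0]]}'
python3 -c "
from h import *
st();arc(65,10,9)"
```

```text
time: 4.18
position: [0.5113, -0.1697, 0.1125]
tcp_rot: [-0.598, 0.602, -0.374, 0.373]
wrist_force: [-6.7, -8.3, 11.6]
grip_width: 0.0188
t 4.18 pos [ 0.5113 -0.1697  0.1125] r 0.0573 ang 64.9 f [-6.7 -8.3 11.6] f_rad -10.3 f_tan -2.5 w 0.0188
[[0.014,0,0.01],[0.016,0,0.007],[0.017,0,0.004],[0.018,0,0.001],[0.017,0,-0.002],[0.017,0,-0.005],[0.015,0,-0.007],[0.015,0,-0.01],[0.012,0,-0.013]]
```

```bash

python3 -m crank '{"translation":[[0.014,-0.001,0.01],[0.016,-0.001,0.007],[0.017,0,0.004],[0.018,0,0.001],[0.017,0,-0.002],[0.017,0,-0.005],[0.015,0,-0.007],[0.015,0,-0.01],[0.012,0,-0.013]],"turn":[[0,0,0],[0,0,0],[0,0,0],[0,0,0],[0,0,0],[0,0,0],[0,0,0],[0,0,0],[0,0,0]]}'
python3 -c "
from h import *
st();arc(-25,10,9)"
```

```text
time: 4.93
position: [0.5433, -0.2466, 0.1126]
tcp_rot: [0.601, -0.599, 0.373, -0.375]
wrist_force: [7.3, 0.3, 0.6]
grip_width: 0.0186
t 4.93 pos [ 0.5433 -0.2466  0.1126] r 0.0616 ang -23.9 f [7.3 0.3 0.6] f_rad 6.5 f_tan -3.3 w 0.0186
[[0.01,0,-0.014],[0.007,0,-0.016],[0.004,0,-0.017],[0.001,0,-0.018],[-0.002,0,-0.017],[-0.005,0,-0.017],[-0.007,0,-0.015],[-0.01,0,-0.015],[-0.013,0,-0.012]]
```

```bash

python3 -m crank '{"translation":[[0.01,0,-0.014],[0.007,0,-0.016],[0.004,0,-0.017],[0.001,0,-0.018],[-0.002,0,-0.017],[-0.005,0,-0.017],[-0.007,0,-0.015],[-0.01,0,-0.015],[-0.013,0,-0.012]],"turn":[[0,0,0],[0,0,0],[0,0,0],[0,0,0],[0,0,0],[0,0,0],[0,0,0],[0,0,0],[0,0,0]]}'
python3 -c "
from h import *
st();arc(-115,10,9)"
```

```text
time: 5.68
position: [0.4609, -0.2787, 0.1126]
tcp_rot: [-0.599, 0.601, -0.374, 0.375]
wrist_force: [0.4, -5.9, 2.9]
grip_width: 0.0189
t 5.68 pos [ 0.4609 -0.2787  0.1126] r 0.0628 ang -114.5 f [ 0.4 -5.9  2.9] f_rad 5.2 f_tan -2.8 w 0.0189
[[-0.014,0,-0.01],[-0.016,0,-0.007],[-0.017,0,-0.004],[-0.018,0,-0.001],[-0.017,0,0.002],[-0.017,0,0.005],[-0.015,0,0.007],[-0.015,0,0.01],[-0.012,0,0.013]]
```

```bash

python3 -m crank '{"translation":[[-0.014,0,-0.01],[-0.016,0,-0.007],[-0.017,0,-0.004],[-0.018,0,-0.001],[-0.017,0,0.002],[-0.017,0,0.005],[-0.015,0,0.007],[-0.015,0,0.01]],"turn":[[0,0,0],[0,0,0],[0,0,0],[0,0,0],[0,0,0],[0,0,0],[0,0,0],[0,0,0]]}'
python3 -c "
from h import *
st();arc(165,5,8)"
```

```text
time: 6.35
position: [0.4303, -0.206, 0.1127]
tcp_rot: [0.6, -0.6, 0.372, -0.376]
wrist_force: [11.5, -6.4, -6.5]
grip_width: 0.0186
t 6.35 pos [ 0.4303 -0.206   0.1127] r 0.0588 ang 164.6 f [11.5 -6.4 -6.5] f_rad -12.8 f_tan -3.1 w 0.0186
[[-0.006,0,0.006],[-0.006,0,0.007],[-0.005,0,0.007],[-0.005,0,0.007],[-0.004,0,0.008],[-0.003,0,0.008],[-0.002,0,0.008],[-0.002,0,0.009]]
```

```bash
cat > chk.py <<'E'
from h import *
import sys
st()
s=monitor.get_state();v=s["position"][:2]-AX;rr=v/np.hypot(*v)
sys.exit(int(s["wrist_force"][:2]@np.array([rr[1],-rr[0]])<-9))
E
python3 -m crank '{"translation":[[-0.004,0,0.006],[-0.006,0,0.007]],"turn":[[0,0,0],[0,0,0]]}' >/dev/null && python3 chk.py &&
python3 -m crank '{"translation":[[-0.005,0,0.007],[-0.005,0,0.007]],"turn":[[0,0,0],[0,0,0]]}' >/dev/null && python3 chk.py &&
python3 -m crank '{"translation":[[-0.004,0,0.008],[-0.003,0,0.008]],"turn":[[0,0,0],[0,0,0]]}' >/dev/null && python3 chk.py &&
python3 -m crank '{"translation":[[-0.002,0,0.008],[-0.002,0,0.009]],"turn":[[0,0,0],[0,0,0]]}' >/dev/null && python3 chk.py
python3 -c "
from h import *
arc(125,5,12)"
```

```text
t 6.52 pos [ 0.4342 -0.1971  0.1126] r 0.0582 ang 155.1 f [ 4.9 -5.3 -1.1] f_rad -6.7 f_tan -2.7 w 0.0189
t 6.68 pos [ 0.4395 -0.1887  0.1126] r 0.0578 ang 145.3 f [ 6.3 -7.9 -3.6] f_rad -9.7 f_tan -2.9 w 0.0188
t 6.85 pos [ 0.4462 -0.1812  0.1126] r 0.0574 ang 135.3 f [  4.5 -10.   -3. ] f_rad -10.2 f_tan -3.9 w 0.0185
t 7.02 pos [ 0.4539 -0.1751  0.1126] r 0.0571 ang 125.4 f [  3.4 -10.4  -2.6] f_rad -10.4 f_tan -3.3 w 0.0186
[[-0.001,0,0.009],[0.0,0,0.008],[0.0,0,0.009],[0.002,0,0.009],[0.002,0,0.008],[0.003,0,0.008],[0.003,0,0.008],[0.004,0,0.008],[0.005,0,0.007],[0.005,0,0.007],[0.006,0,0.007],[0.007,0,0.005]]
```

Working well. I'll keep going in 10° steps with a stop check between calls.

```bash

python3 -m crank '{"translation":[[-0.001,0,0.009],[0.001,0,0.008]],"turn":[[0,0,0],[0,0,0]]}' >/dev/null && python3 chk.py &&
python3 -m crank '{"translation":[[0.001,0,0.009],[0.002,0,0.009]],"turn":[[0,0,0],[0,0,0]]}' >/dev/null && python3 chk.py &&
python3 -m crank '{"translation":[[0.002,0,0.008],[0.003,0,0.008]],"turn":[[0,0,0],[0,0,0]]}' >/dev/null && python3 chk.py &&
python3 -m crank '{"translation":[[0.003,0,0.008],[0.004,0,0.008]],"turn":[[0,0,0],[0,0,0]]}' >/dev/null && python3 chk.py &&
python3 -m crank '{"translation":[[0.005,0,0.007],[0.005,0,0.007]],"turn":[[0,0,0],[0,0,0]]}' >/dev/null && python3 chk.py &&
python3 -m crank '{"translation":[[0.006,0,0.007],[0.007,0,0.005]],"turn":[[0,0,0],[0,0,0]]}' >/dev/null && python3 chk.py
python3 -c "
from h import *
arc(65,5,18)"
```

```text
t 7.18 pos [ 0.4625 -0.1703  0.1126] r 0.0569 ang 115.6 f [ 0.5 -8.7  1. ] f_rad -8.1 f_tan -3.3 w 0.0187
t 7.35 pos [ 0.4722 -0.1668  0.1125] r 0.0567 ang 105.1 f [-1.  -7.2  2.7] f_rad -6.7 f_tan -2.9 w 0.0188
t 7.52 pos [ 0.4817 -0.1651  0.1125] r 0.0567 ang 95.4 f [-3.1 -7.2  4.1] f_rad -6.9 f_tan -3.7 w 0.0188
t 7.68 pos [ 0.4917 -0.165   0.1125] r 0.0568 ang 85.2 f [-3.8 -6.7  5.1] f_rad -7.0 f_tan -3.2 w 0.0186
t 7.85 pos [ 0.5015 -0.1664  0.1125] r 0.057 ang 75.3 f [-4.8 -7.8  6.6] f_rad -8.8 f_tan -2.7 w 0.0187
t 8.02 pos [ 0.5112 -0.1697  0.1125] r 0.0573 ang 65.1 f [-4.3 -5.1  9.7] f_rad -6.5 f_tan -1.8 w 0.0188
[[0.007,0,0.005],[0.007,0,0.005],[0.008,0,0.004],[0.008,0,0.003],[0.009,0,0.002],[0.008,0,0.002],[0.009,0,0.001],[0.009,0,0.0],[0.008,0,0.0],[0.009,0,-0.002],[0.009,0,-0.002],[0.008,0,-0.003],[0.008,0,-0.003],[0.007,0,-0.004],[0.008,0,-0.005],[0.007,0,-0.005],[0.006,0,-0.006],[0.006,0,-0.007]]
```

```bash

python3 -m crank '{"translation":[[0.007,0,0.005],[0.007,0,0.005]],"turn":[[0,0,0],[0,0,0]]}' >/dev/null && python3 chk.py &&
python3 -m crank '{"translation":[[0.008,0,0.004],[0.008,0,0.003]],"turn":[[0,0,0],[0,0,0]]}' >/dev/null && python3 chk.py &&
python3 -m crank '{"translation":[[0.009,0,0.002],[0.008,0,0.002]],"turn":[[0,0,0],[0,0,0]]}' >/dev/null && python3 chk.py &&
python3 -m crank '{"translation":[[0.009,0,0.001],[0.009,0,0]],"turn":[[0,0,0],[0,0,0]]}' >/dev/null && python3 chk.py &&
python3 -m crank '{"translation":[[0.008,0,0],[0.009,0,-0.002]],"turn":[[0,0,0],[0,0,0]]}' >/dev/null && python3 chk.py &&
python3 -m crank '{"translation":[[0.009,0,-0.002],[0.008,0,-0.003]],"turn":[[0,0,0],[0,0,0]]}' >/dev/null && python3 chk.py &&
python3 -m crank '{"translation":[[0.008,0,-0.003],[0.007,0,-0.004]],"turn":[[0,0,0],[0,0,0]]}' >/dev/null && python3 chk.py &&
python3 -m crank '{"translation":[[0.008,0,-0.005],[0.007,0,-0.005]],"turn":[[0,0,0],[0,0,0]]}' >/dev/null && python3 chk.py &&
python3 -m crank '{"translation":[[0.006,0,-0.006],[0.006,0,-0.007]],"turn":[[0,0,0],[0,0,0]]}' >/dev/null && python3 chk.py
python3 -c "
from h import *
arc(-25,5,18)"
```

```text
t 8.18 pos [ 0.5199 -0.1743  0.1125] r 0.0576 ang 55.2 f [-5.6 -5.1  8.6] f_rad -7.4 f_tan -1.7 w 0.0186
t 8.35 pos [ 0.5279 -0.1805  0.1125] r 0.058 ang 45.2 f [-5.5 -2.2  9. ] f_rad -5.5 f_tan -2.4 w 0.019
t 8.52 pos [ 0.5348 -0.1879  0.1125] r 0.0585 ang 35.2 f [-4.5  0.2 10.4] f_rad -3.6 f_tan -2.7 w 0.019
t 8.68 pos [ 0.5404 -0.1967  0.1125] r 0.059 ang 25.0 f [-2.5  1.9  7.6] f_rad -1.5 f_tan -2.8 w 0.0186
t 8.85 pos [ 0.5444 -0.2059  0.1125] r 0.0595 ang 15.3 f [-2.   2.1  7.6] f_rad -1.4 f_tan -2.5 w 0.0189
t 9.02 pos [ 0.5466 -0.215   0.1125] r 0.0599 ang 6.3 f [-0.  17.5 13.8] f_rad 1.9 f_tan -17.4 w 0.019
[[0.005,0,-0.007],[0.005,0,-0.007],[0.004,0,-0.008],[0.003,0,-0.008],[0.002,0,-0.009],[0.002,0,-0.008],[0.001,0,-0.009],[0.0,0,-0.009],[0.0,0,-0.008],[-0.002,0,-0.009],[-0.002,0,-0.009],[-0.003,0,-0.008],[-0.003,0,-0.008],[-0.004,0,-0.007],[-0.005,0,-0.008],[-0.005,0,-0.007],[-0.006,0,-0.006],[-0.007,0,-0.006]]
```

```bash

python3 -m crank '{"translation":[[0.004,0,-0.002],[0,0,0]],"turn":[[0,0,0],[0,0,0]]}' >/dev/null ; python3 chk.py
python3 -c "
from h import *
arc(5,5,4)"
```

```text
t 9.18 pos [ 0.5466 -0.2148  0.1125] r 0.06 ang 6.5 f [-0.7 13.3 11.3] f_rad 0.8 f_tan -13.3 w 0.0189
[[0.008,0,-0.003],[0.008,0,-0.005],[0.007,0,-0.004],[0.007,0,-0.006]]
```

```bash

python3 -m crank '{"translation":[[0.006,0,-0.003]],"turn":[[0,0,0]]}' >/dev/null ; python3 chk.py
python3 -m crank '{"translation":[[0.006,0,-0.003]],"turn":[[0,0,0]]}' >/dev/null ; python3 chk.py
```

```text
t 9.27 pos [ 0.5465 -0.2153  0.1124] r 0.0599 ang 6.1 f [-0.2 28.9 17.1] f_rad 2.9 f_tan -28.7 w 0.0189
t 9.35 pos [ 0.5465 -0.2155  0.1124] r 0.0599 ang 5.9 f [ 0.5 39.4 20. ] f_rad 4.5 f_tan -39.2 w 0.0185
```

The stop is confirmed: the force rises to 39 N with no motion, and the tool is about 6° as measured. Next I fit the TCP circle and back off 90°.

```bash
cat >> h.py <<'E'
_P=np.array([[.5433,-.2466],[.4609,-.2787],[.4303,-.206],[.4342,-.1971],[.4395,-.1887],[.4462,-.1812],[.4539,-.1751],[.4625,-.1703],[.4722,-.1668],[.4817,-.1651],[.4917,-.165],[.5015,-.1664],[.5112,-.1697],[.5199,-.1743],[.5279,-.1805],[.5348,-.1879],[.5404,-.1967],[.5444,-.2059],[.5466,-.2150]])
FIT=least_squares(lambda a:np.hypot(*(_P-a[:2]).T)-a[2],[*AX,.06])
E
python3 -c "
from h import *
print(FIT.x,np.abs(FIT.fun).max())
st(FIT.x[:2]); arc(6,-10,9)"
```

```text
[ 0.48741452 -0.22483531  0.06002674] 0.00011340987145189163
t 9.35 pos [ 0.5465 -0.2155  0.1124] r 0.0599 ang 9.0 f [ 0.5 39.4 20. ] f_rad 6.6 f_tan -38.9 w 0.0185
[[-0.017,0,0.005],[-0.017,0,0.001],[-0.018,0,-0.001],[-0.016,0,-0.005],[-0.016,0,-0.007],[-0.015,0,-0.01],[-0.012,0,-0.012],[-0.01,0,-0.015],[-0.007,0,-0.016]]
```

```bash

python3 -m crank '{"translation":[[-0.017,0,0.005],[-0.017,0,0.001],[-0.018,0,-0.001],[-0.016,0,-0.005],[-0.016,0,-0.007],[-0.015,0,-0.01],[-0.012,0,-0.012],[-0.01,0,-0.015],[0,0,0]],"turn":[[0,0,0],[0,0,0],[0,0,0],[0,0,0],[0,0,0],[0,0,0],[0,0,0],[0,0,0],[0,0,0]]}' >/dev/null
python3 -c "
from h import *
ax=FIT.x[:2];st(ax)
for a in (99.3,):
  t=np.radians(a);print(tool([*(ax+.06*np.array([np.cos(t),np.sin(t)])-monitor.get_state()['position'][:2]),0]))"
```

```text
t 10.1 pos [ 0.4899 -0.1656  0.1125] r 0.0593 ang 87.6 f [-0.1 22.7 15.7] f_rad 22.7 f_tan -1.0 w 0.0187
[-8.92184836e-03  6.53012923e-05 -1.82507458e-02]
```

```bash

python3 -m crank '{"translation":[[-0.007,-0.001,-0.008],[-0.006,-0.001,-0.009],[0,0,0]],"turn":[[0,0,0],[0,0,0],[0,0,0]]}' >/dev/null
python3 -c "
from h import *
ax=FIT.x[:2];st(ax)
for a in (99.3,):
  t=np.radians(a);print(tool([*(ax+.06*np.array([np.cos(t),np.sin(t)])-monitor.get_state()['position'][:2]),0]))"
```

```text
t 10.35 pos [ 0.4758 -0.1665  0.1125] r 0.0595 ang 101.2 f [-2.3 13.1  9.6] f_rad 13.4 f_tan 0.3 w 0.0188
[ 1.29455783e-04 -4.89406502e-06  3.41603415e-03]
```

```bash

python3 -m crank '{"translation":[[-0.001,0,0.004],[0,0,0],[0,0,0]],"turn":[[0,0,0],[0,0,0],[0,0,0]]}' >/dev/null
python3 -c "
from h import *
ax=FIT.x[:2];st(ax)"
```

```text
t 10.6 pos [ 0.478  -0.166   0.1125] r 0.0596 ang 99.1 f [-3.8 10.1  9.5] f_rad 10.5 f_tan -2.2 w 0.0185
```

```bash

python3 -m crank '{"translation":[[0,0,0],[0,0,0],[0,0,0],[0,0,0],[0,0,0],[0,0,0]],"turn":[[0,0,0],[0,0,0],[0,0,0],[0,0,0],[0,0,0],[0,0,0]]}' 0.7
python3 -m crank '{"translation":[[0,-0.01,0],[0,-0.02,0],[0,-0.04,0],[0,-0.05,0],[0,-0.05,0],[0,-0.05,0],[0,0,0]],"turn":[[0,0,0],[0,0,0],[0,0,0],[0,0,0],[0,0,0],[0,0,0],[0,0,0]]}'
```

```text
time: 11.1
position: [0.4805, -0.1722, 0.1135]
tcp_rot: [-0.6, 0.6, -0.374, 0.374]
wrist_force: [1.5, 0.1, -0.7]
grip_width: 0.0594
time: 11.68
position: [0.4845, -0.1745, 0.2538]
tcp_rot: [0.6, -0.6, 0.369, -0.379]
wrist_force: [1.5, -0.6, 0.7]
grip_width: 0.0593
```

```bash

python3 -m crank '{"translation":[[0.03,0,-0.04],[0.03,0,-0.04],[0.03,0,-0.04],[0.03,0,-0.04],[0.03,0,-0.04],[0.03,0,-0.04],[0.03,0,-0.04],[0.03,0,-0.04],[0.03,0,-0.04],[0.03,0,-0.04],[0.03,0,-0.04],[0.03,0,-0.04],[0,0,0],[0,0,0]],"turn":[[0,0,0],[0,0,0],[0,0,0],[0,0,0],[0,0,0],[0,0,0],[0,0,0],[0,0,0],[0,0,0],[0,0,0],[0,0,0],[0,0,0],[0,0,0],[0,0,0]]}'
python3 - <<'E'
from h import *
for c in("top","side"):
    d=vision.read_camera(c);X,ra,C=cloud(d);cv2.imwrite(f"pics/{c}2.png",d["image"])
    s,n,h=wheel(X,AX);v=h.mean(0)[:2]-s[:2]
    print(c,s,len(h),np.hypot(*v),np.degrees(np.arctan2(v[1],v[0])),h.mean(0))
E
```

```text
time: 12.85
position: [0.316, -0.494, 0.2454]
tcp_rot: [0.6, -0.599, 0.375, -0.375]
wrist_force: [-0.1, 0.6, -0.5]
grip_width: 0.0599
top [ 0.48648256 -0.22240067  0.05902986] 169 0.06148719340066612 99.30784332377996 [ 0.47653769 -0.16172304  0.14873071]
side [ 0.48755275 -0.22069859  0.05896148] 341 0.061214499686903165 99.17088722585919 [ 0.47779641 -0.16026658  0.13946094]
```

View pics/top2.png

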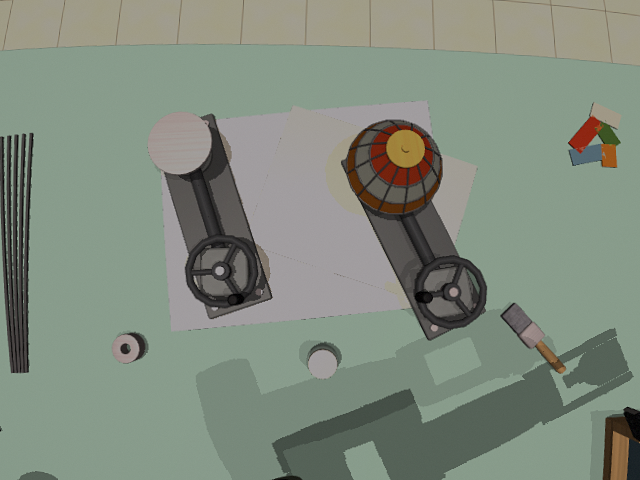

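View pics/side2.png

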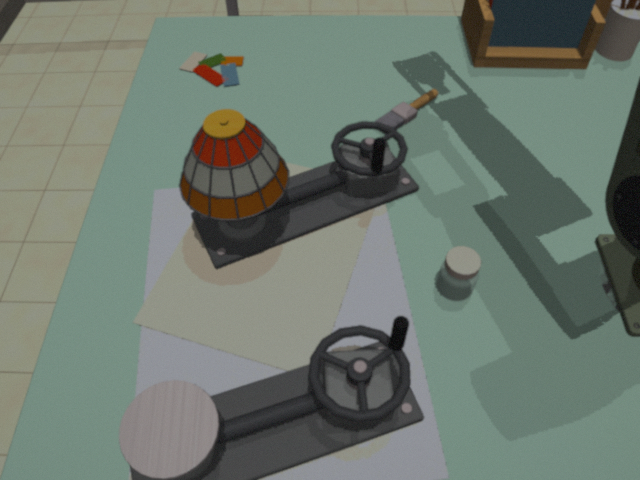

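The pictures show the shade handle now at (424,297) in the top view, at 99.2°. That agrees with the arm's 99.1°, and with the stop at about 9.3° it makes a back-off of 90°. The shade is higher and still in place, the spare handle hasn't moved from (236,299), and the arm is clear.

```bash
python3 -c "
from station import env
print(env.close_job())"
```

```text
the job is handed in; nothing more can be done
None
```

The shade jack's handwheel is cranked to its stop, backed off a quarter turn and released. The job was handed in at about 13 s.

- **Cranking:** I pinched the handle from above and turned it about 1.4 turns clockwise. At the stop the tangential force rose from about 3 N to 39 N and the wheel moved no further.
- **Back-off:** The stop read about 9.3° by the arm's position. After letting go, the handle was at 99.3° in the top camera and 99.2° in the side camera. The arm's last reading before release was 99.1°, so the back-off is about 90°, good to a degree or so.
- **Last checks:** The lampshade is raised and still standing. The spare handle sits at the same pixels as at the start. The arm is parked clear, and the wrist force reads about zero.
- **Disagreements:** The arm's circle fit put the wheel axis 2–4 mm in y from the camera estimates. I used the arm's fit, which matched its path to 0.1 mm. My commanded position had drifted during the back-off, so the arm sprang about 6 mm when the grip opened, but the handle did not move.

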